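Line up medicine cartons by size on the staging rail

ROBOT

A 6-joint arm with a two-finger parallel gripper is mounted at the origin on a cart in front of the work surface, level with it; the furniture and walls round the work are solid. World frame = base frame: x ahead of the robot, y to its left, z up, the work surface at z = 0. Lengths are in mm, angles in rad, forces in N, time in s.
With the tool pointing down it reaches from about 350 to 975 mm from the base axis. Payload 7.1 kg.
Tool frame: the origin (TCP) lies midway between the tips of the shut fingers; the grasp point (between the pads) lies 19 mm behind it (ctrl.grip_depth is the distance from the TCP to the grasp point, in mm); z points along the fingers, y is the line along which they close (so a half turn about z gives the same grasp; the last joint's range is limited). The gripper opens to 88 mm and grips with 3 to 60 N. Pads are 20 mm wide; open, the fingers measure 115 mm over their backs; the gripper's body (75 mm by 178 mm) begins 61 mm behind the grasp point.
Start: joints at [1.096, 0.423, 1.63, -0, 1.089, -0.019], TCP at [275.08, 561.191, 222.675] pointing down, gripper open.
Joint ranges: [-3, 3], [-0.9, 2.11], [0.09, 2.58], [-1.31, 4.45], [0.11, 2.69], [-2.54, 2.54]. Speed limits (rad/s): [2.39, 2.39, 3.01, 3.14, 3.14, 3.14].

INTERFACE

Orientations are given as a rotation vector (axis times angle).
In Python, from workcell import ctrl, cams gives the robot as it stands.
- The arm moves only by the tool move_arm, never from a script. Its argument "steps" is a list of rows, each a list of 3 entries, a list of its own where there are three numbers: the shift along the tool's x, y, z in units of 25 mm (1.0 is 25 mm), then the turn about the tool's z in units of 5 degrees (1.0 is 5 degrees), then the closure, from 0 (fully open) to 1 (shut). A call has 1 to 20 rows; each row shifts and turns the commanded pose from where the row before left it, along the tool's axes as they then stand; what a row does not reach is not made up. A row lasts 1/12 s, in which the tool goes at most 41.7 mm and 7.16 degrees, less where a joint would pass 70% of its speed; a pose out of reach is approached as far as the arm can. A call is refused whole if a number of a shift passes 1 or a number of a turn 1, either way. A call with a gripper value outside its range is refused whole. The fingers move at their own pace and stop on an object; the grip force is fixed at half the most. Time passes only in rows, so rows that do not move let the fingers close. It gives the time, the measured TCP pose, the force, the opening and the grip force at its end, in the units of the state.
- ctrl.get_obs(): the state, without advancing time (a new reading comes with each control period).
- cams.get_image(name): name is "side" or "top"; returns a dict with "image" (420x560x3 uint8, red, green, blue), "camera_matrix" (3x3 intrinsics, pixels), "xyz" and "rotation" of the camera in the world. Camera axes: x right, y down, z forward; pixel columns grow to the right and rows downward; lengths in mm; the calibration is good to about 2 mm. A picture is of the moment at which its call begins. There is no depth.
- ctrl.close_job(): hands the job in; it is judged then, once.
Trained networks look in the newest picture that a camera, given by its name, has taken for a name from the list of things; names that differ only in an ending like _2 or _b are one class to them, and where a whole thing is asked for, a point or a joint stands for the part that bears it (a point fixed in the world has none). Each returns a list of dicts, best first, with "p" (0 to 1); they miss things now and then, are a little off and sometimes report something else, mostly with a low value. They report only what shows in the picture. A call takes as long as a camera call. They do not tell look-alikes from the thing itself.
- cams.boxes_of(camera, thing): "rect" ([centre column, centre row, width, height] in pixels, round what is visible of it).
- cams.cut_out(camera, thing): "pixels" (420x560 bool, what is visible of it) and "rect" ([centre column, centre row, width, height] in pixels, round what is visible of it).
The state is a dict: "t": time; "qpos": joint angles; "qvel": joint speeds; "joint_torque": joint torques, N m; "ee_pos": TCP position; "orientation": TCP orientation; "ft_force": force on the tool from outside, world axes, zero at the start; "moment": the same for the moment, N m; "width": finger opening in mm; "grasp_force": force on a finger pad.
Only numpy, scipy, OpenCV 4.12 (cv2) and the standard library are available. Lean on these libraries where they do the work, as an engineer would, in place of code of your own. Each camera call takes 0.05 s, during which the arm holds its last target. There are 200 camera calls.

TASK

Line up the four loose medicine cartons on the metal rail in order of size, one to a bay: the smallest in the bay next to the upright end stop, each next one larger, and the largest beside the low end cap. Lay each flat, as it lies now, in the middle of its bay, its long side running from front to back, square to the fence. Leave the brown bottle and the black stamp standing where they are.

Things in the scene. Friction and masses are not known exactly. Their poses are not given: they have to be found in the camera images.
- carton_a: The smallest of the four loose closed medicine cartons (white and green print), 85 x 45 mm on plan and 30 mm high, about 50 g, lying flat on the table. Origin at the centre of its underside; own y along its 85 mm length, own x along its 45 mm width, z up.
- carton_b: The second smallest of the four loose closed medicine cartons (blue and white print), 98 x 50 mm on plan and 36 mm high, about 50 g, lying flat on the table. Origin at the centre of its underside; own y along its 98 mm length, own x along its 50 mm width, z up.
- carton_c: The second largest of the four loose closed medicine cartons (orange print), 110 x 52 mm on plan and 40 mm high, about 50 g, lying flat on the table. Origin at the centre of its underside; own y along its 110 mm length, own x along its 52 mm width, z up.
- carton_d: The largest of the four loose closed medicine cartons (red and white print), 120 x 56 mm on plan and 42 mm high, about 50 g, lying flat on the table. Origin at the centre of its underside; own y along its 120 mm length, own x along its 56 mm width, z up.
- rail: Fixed aluminium rail: plate 144 mm deep (own x), 412 mm long (own y), 4 mm thick; 20 mm high fence along its far edge, inner face at x = +67 mm. Origin under the plate's centre at table height, z up. Black lines across it at y = -168, -84, 0, 84, 168 mm part it into four bays 84 mm wide, open at the front, with centres at x = 0, y = -126, -42, 42, 126 mm.
- end_stop: The upright end stop, a dark steel block 70 x 12 mm on plan on a 90 x 16 mm foot, 56 mm tall, fixed on one end of the rail (194 mm from the rail's middle, at either the +y or the -y end). Origin at the centre of its underside, on the plate.
- end_cap: The low end cap, a small flat grey block 36 x 16 mm on plan and 8 mm high with one screw in its middle, fixed on the rail's other end, 194 mm from the middle. Origin at the centre of its underside, on the plate.
- brown_bottle: Bystander: a loose brown medicine bottle with a white cap standing upright on the table, 44 mm across, 85 mm tall. Origin at the centre of its base.
- black_stamp: Bystander: a loose black rubber stamp standing upright on the table, foot 23 mm (own x) by 42 mm (own y), 64 mm tall. Origin at the centre of its base.
Not all that is in view belongs to the job. Leave any turquoise look-alike of the carton_a alone.

How it is judged (in metres and radians):
At the end, for the whole second after the job is handed in: From the end stop on, the bays hold the 85, 98, 110 and 120 mm cartons in that order, each within 12 mm (along the rail) and 15 mm (across) of its bay's centre, flat on the plate, long side within 0.17 rad of the rail's x axis either way round, released and at rest (x of carton_a in the frame of rail between -0.015 and 0.015 m and z of each of carton_a, carton_b, carton_c, carton_d in the frame of rail below 0.009 m and angle between each of carton_a, carton_b, carton_c, carton_d's own z axis and vertical below 0.1 rad and angle between the y axis of each of carton_a, carton_b, carton_c, carton_d and the x axis of rail, either way round below 0.17 rad and linear speed of each of carton_a, carton_b, carton_c, carton_d below 0.02 m/s and angular speed of each of carton_a, carton_b, carton_c, carton_d below 0.2 rad/s and contact force between the fingers and carton_a below 0.1 N and x of carton_b in the frame of rail between -0.015 and 0.015 m and contact force between the fingers and carton_b below 0.1 N and x of carton_c in the frame of rail between -0.015 and 0.015 m and contact force between the fingers and carton_c below 0.1 N and x of carton_d in the frame of rail between -0.015 and 0.015 m and contact force between the fingers and carton_d below 0.1 N and ((y of end_stop in the frame of rail above 0 m and y of carton_a in the frame of rail between 0.114 and 0.138 m and y of carton_b in the frame of rail between 0.03 and 0.054 m and y of carton_c in the frame of rail between -0.054 and -0.03 m and y of carton_d in the frame of rail between -0.138 and -0.114 m) or (y of end_stop in the frame of rail below 0 m and y of carton_a in the frame of rail between -0.138 and -0.114 m and y of carton_b in the frame of rail between -0.054 and -0.03 m and y of carton_c in the frame of rail between 0.03 and 0.054 m and y of carton_d in the frame of rail between 0.114 and 0.138 m))); the robot touches nothing.
It fails at once if the brown bottle is shifted by more than 30 mm or tipped (distance of brown_bottle from where it was at the start of the episode above 0.03 m or angle between brown_bottle's own z axis and vertical above 0.35 rad).
It fails at once if the black stamp is shifted by more than 30 mm or tipped (distance of black_stamp from where it was at the start of the episode above 0.03 m or angle between black_stamp's own z axis and vertical above 0.35 rad).
It also fails if it takes over 120 s, if anything falls off the work surface, if the arm or the gripper's body presses on something with over 40 N, if the wrist force passes 120 N, or if a joint passes its speed limit or range.

## Working session

There is one attempt and no reset: what is moved stays moved. The work goes in short steps, Python scripts to look and compute and a tool call to move; the robot and the scene stay as the last step left them, time stands still between calls to the robot, and variables do not carry over. Pictures are saved under pics/ and viewed, at most 14 in all, crops included, and the job is handed in when it is done.

Besides the shell and the picture viewer there is one more tool, called after "Request:" in YAML: its name, and indented under it one key for each argument. move_arm: Moves the arm, as the interface text tells. Its arguments: {"type":"object","properties":{"steps":{"type":"array"}},"required":["steps"]}

```bash
mkdir -p pics; ls; python3 - <<'E'
from workcell import ctrl,cams
import cv2,numpy as np
for n in("top","side"):
    d=cams.get_image(n);cv2.imwrite(f"pics/{n}0.png",d["image"][:,:,::-1]);print(n,d["camera_matrix"].tolist(),d["xyz"],np.round(d["rotation"],4).tolist())
    for t in["carton_a","carton_b","carton_c","carton_d","rail","end_stop","end_cap","brown_bottle","black_stamp"]:
        print(t,[(round(float(b["p"]),2),np.round(b["rect"]).tolist()) for b in cams.boxes_of(n,t)])
o=ctrl.get_obs();print({k:np.round(v,3).tolist() for k,v in o.items()})
E
```

```text
pics
top [[467.186861689523, 0.0, 285.6070197697437], [0.0, 467.186861689523, 208.19686050445816], [0.0, 0.0, 1.0]] [ 308.28285691  170.01233489 1387.7625967 ] [-2.14, 2.1153, -0.2171]
carton_a [(0.96, [231.0, 197.0, 25.0, 47.0]), (0.95, [152.0, 221.0, 33.0, 27.0]), (0.91, [195.0, 246.0, 20.0, 37.0]), (0.72, [276.0, 229.0, 24.0, 40.0]), (0.64, [393.0, 176.0, 7.0, 14.0])]
carton_b [(0.96, [231.0, 197.0, 25.0, 47.0]), (0.95, [152.0, 221.0, 33.0, 27.0]), (0.91, [195.0, 246.0, 20.0, 37.0]), (0.72, [276.0, 229.0, 24.0, 40.0]), (0.64, [393.0, 176.0, 7.0, 14.0])]
carton_c [(0.96, [231.0, 197.0, 25.0, 47.0]), (0.95, [152.0, 221.0, 33.0, 27.0]), (0.91, [195.0, 246.0, 20.0, 37.0]), (0.72, [276.0, 229.0, 24.0, 40.0]), (0.64, [393.0, 176.0, 7.0, 14.0])]
carton_d [(0.96, [231.0, 197.0, 25.0, 47.0]), (0.95, [152.0, 221.0, 33.0, 27.0]), (0.91, [195.0, 246.0, 20.0, 37.0]), (0.72, [276.0, 229.0, 24.0, 40.0]), (0.64, [393.0, 176.0, 7.0, 14.0])]
rail [(0.76, [332.0, 179.0, 130.0, 49.0]), (0.62, [394.0, 175.0, 8.0, 15.0])]
end_stop [(0.63, [269.0, 177.0, 4.0, 28.0])]
end_cap [(0.4, [394.0, 175.0, 6.0, 1
[... 1120 characters left out ...]
 (0.73, [235.0, 143.0, 24.0, 24.0]), (0.64, [260.0, 217.0, 45.0, 33.0]), (0.59, [385.0, 312.0, 16.0, 9.0]), (0.55, [285.0, 258.0, 37.0, 31.0])]
rail [(0.58, [353.0, 257.0, 128.0, 140.0])]
end_stop [(0.67, [314.0, 194.0, 30.0, 27.0])]
end_cap []
brown_bottle [(0.83, [312.0, 295.0, 23.0, 41.0])]
black_stamp [(0.59, [231.0, 187.0, 17.0, 23.0])]
{'t': 1.0, 'qpos': [1.096, 0.423, 1.63, 0.0, 1.089, -0.019], 'qvel': [-0.001, -0.001, 0.0, 0.001, 0.0, 0.001], 'joint_torque': [-0.0, -54.459, -27.405, 0.064, 0.017, -0.0], 'ee_pos': [275.094, 561.196, 222.701], 'orientation': [-0.71, -3.06, -0.0], 'ft_force': [-0.421, -0.378, 0.824], 'moment': [0.048, -0.003, -0.034], 'grasp_force': 0.0, 'width': 87.54}
```

```bash
python3 - <<'E'
import cv2
a=cv2.imread("pics/top0.png");cv2.imwrite("pics/top0c.png",cv2.resize(a[135:285,120:420],(800,400),interpolation=cv2.INTER_CUBIC))
a=cv2.imread("pics/side0.png");cv2.imwrite("pics/side0c.png",cv2.resize(a[110:360,140:460],(768,600),interpolation=cv2.INTER_CUBIC))
E
```

```text
(no output)
```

View pics/top0c.png

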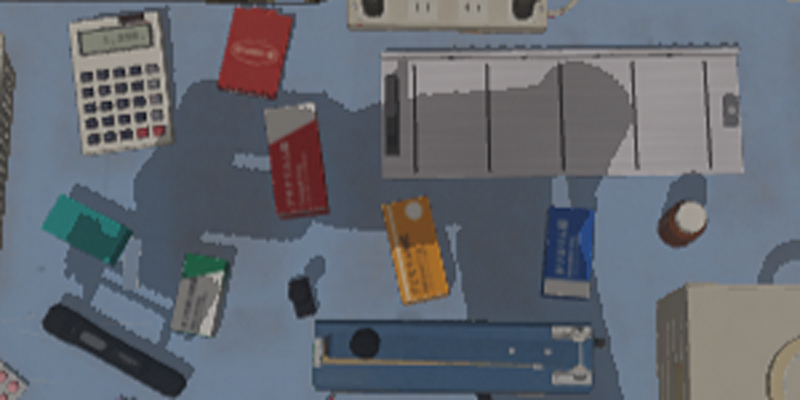

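View pics/side0c.png

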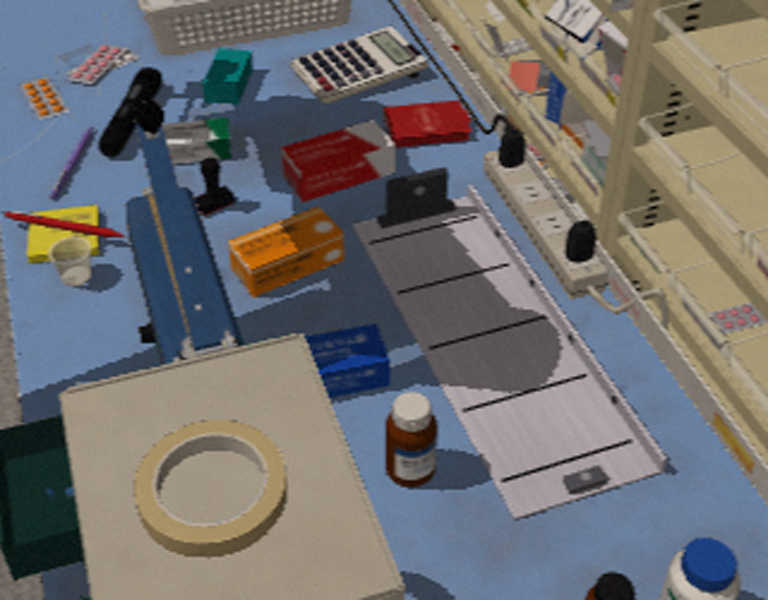

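The top crop shows:
- **Rail:** crop (563,110), with the upright stop on the left (392,110) and the cap on the right (731,108).
- **carton_a:** the white/green one at (203,293). Its look-alike is the turquoise carton at (88,228).
- **carton_b:** blue/white at (568,250). It could be confused with the blue device at (455,355).
- **carton_c:** orange at (418,250). There are also orange blisters in the side view.
- **carton_d:** red/white at (297,160). It could be confused with the plain red packet at (255,50).

Next I fit box models to the network masks in both views.

```bash
cat >h.py <<'E'
from workcell import ctrl,cams
import cv2,numpy as np
from scipy.spatial.transform import Rotation as R
from scipy.optimize import minimize
V={}
def look(n):
    V[n]=cams.get_image(n); return V[n]
def proj(n,P):
    d=V[n];rv=np.array(d["rotation"],float)
    M=R.from_rotvec(rv).as_matrix() if rv.size==3 else rv
    p=(np.asarray(P,float)-d["xyz"])@M; p=p@np.array(d["camera_matrix"]).T
    return p[:,:2]/p[:,2:]
def ray(n,uv,z):
    d=V[n];rv=np.array(d["rotation"],float);M=R.from_rotvec(rv).as_matrix() if rv.size==3 else rv
    v=M@np.linalg.solve(d["camera_matrix"],[uv[0],uv[1],1]);return d["xyz"]+v*(z-d["xyz"][2])/v[2]
def place(pts,x,y,yaw):
    c,s=np.cos(yaw),np.sin(yaw);return np.asarray(pts)@np.array([[c,s,0],[-s,c,0],[0,0,1]])+[x,y,0]
def box(w,l,z0,z1,cx=0,cy=0): return np.array([[cx+a*w/2,cy+b*l/2,z] for a in(-1,1) for b in(-1,1) for z in(z0,z1)])
S=8
def sil(n,P):
    h=cv2.convexHull(proj(n,P).astype(np.float32))[:,0]
    m=np.zeros((420*2,560*2),np.uint8)
    cv2.fillConvexPoly(m,np.round((h+.5)*2*16-8).astype(np.int32),255,cv2.LINE_AA,4)
    return cv2.resize(m,(560,420),interpolation=cv2.INTER_AREA)/255.
def fit(model,masks,p0):
    def cost(p):
        c=0
        for n,m in masks.items():
            s=sil(n,model(p)); c+=1-np.minimum(s,m).sum()/np.maximum(s,m).sum()
        return c/len(masks)
    best=None
    for k in range(3):
        r=minimize(cost,p0 if best is None else best.x,method="Nelder-Mead",options=dict(initial_simplex=None if k else np.vstack([p0]+[np.array(p0)+np.eye(len(p0))[i]*([12,12,.2,8][i]) for i in range(len(p0))]),maxiter=300,xatol=.05,fatol=1e-4))
        best=r
    return best.x,best.fun
def mask(n,t,uv):
    for b in cams.cut_out(n,t):
        r=b["rect"]
        if abs(r[0]-uv[0])<8 and abs(r[1]-uv[1])<8: return b["pixels"].astype(float)
DIM=dict(a=(45,85,30),b=(50,98,36),c=(52,110,40),d=(56,120,42))
E
cat >m.py <<'E'
from h import *
for n in("top","side"):look(n)
T=dict(a=(195,246),b=(333,229),c=(276,229),d=(231,197));SD=dict(a=(222,167),c=(260,217),d=(282,178),b=(285,258))
ov={n:cv2.resize(V[n]["image"][:,:,::-1],None,fx=4,fy=4,interpolation=cv2.INTER_CUBIC) for n in V}
def draw(P,col=(0,255,255)):
    for n in V:
        h=cv2.convexHull(proj(n,P).astype(np.float32))[:,0];cv2.polylines(ov[n],[np.round((h+.5)*4).astype(int)],True,col,1)
mk={n:[b for t in("carton_a",) for b in cams.cut_out(n,t)] for n in V}
for k,(w,l,h) in DIM.items():
    ms={}
    for n,TT in(("top",T),("side",SD)):
        for b in mk[n]:
            if np.hypot(b["rect"][0]-TT[k][0],b["rect"][1]-TT[k][1])<10: ms[n]=b["pixels"].astype(float)
    if not "top" in ms:
        hsv=cv2.cvtColor(V["top"]["image"],cv2.COLOR_RGB2HSV)[205:252,315:350];print(k,"no top mask");
        m=np.zeros((420,560));im=V["top"]["image"][205:252,315:350].astype(int)
        q=((hsv[...,1]>165)|((im.min(2)>110)&(hsv[...,1]<60))).astype(np.uint8)
        c,lab,st,_=cv2.connectedComponentsWithStats(q);i=1+np.argmax(st[1:,4]);m[205:252,315:350]=lab==i;print(st[i]);ms["top"]=m
    if k=="b":ms.pop("side",None)
    x,y,_=ray("top",T[k],h)
    u=cv2.minAreaRect(np.argwhere(ms["top"]>0)[:,::-1].astype(np.float32))
    bp=cv2.boxPoints(u);e=[bp[1]-bp[0],bp[2]-bp[1]];e=max(e,key=np.linalg.norm)
    a=ray("top",np.array(T[k])+e,0)-ray("top",T[k],0);yaw=np.arctan2(a[1],a[0])-np.pi/2
    r=[fit(lambda p:place(box(w,l,0,h),*p),{n:ms[n]},[x,y,yaw]) for n in ms]
    p,f=fit(lambda p:place(box(w,l,0,h),*p),ms,[x,y,yaw]);draw(place(box(w,l,0,h),*p))
    print(k,np.round(p,3),round(f,3),"each",[(np.round(q,2).tolist(),round(g,3)) for q,g in r])
    if len(ms)==2:print("   free h",np.round(fit(lambda p:place(box(w,l,0,p[3]),*p[:3]),ms,[*p,h])[0],2))
rail=np.vstack([box(144,412,0,4),box(5,412,0,24,69.5)])
rm={n:max(cams.cut_out(n,"rail"),key=lambda b:b["pixels"].sum())["pixels"].astype(float) for n in V}
x,y,_=ray("top",(332,178),4)
for ms in({"top":rm["top"]},rm):
    p,f=fit(lambda p:place(rail,*p),ms,[x,y,0.]);print("rail",np.round(p,3),round(f,3))
    if len(ms)==1:
        draw(place(rail,*p))
        for yy in(-168,-84,0,84,168):draw(place([[-72,yy,4],[67,yy,4]],*p),(0,0,255))
for t in("brown_bottle","black_stamp","end_stop","end_cap"):
    b=cams.cut_out("top",t)[0];print(t,b["rect"],np.round(ray("top",b["rect"][:2],30),0))
cv2.imwrite("pics/top1.png",ov["top"][540:1140,560:1360]);cv2.imwrite("pics/top2.png",ov["top"][600:1140,1040:1700])
cv2.imwrite("pics/side1.png",ov["side"][560:1160,820:1620])
E
python3 m.py
```

```text
a [458.498 418.086  -1.755] 0.143 each [([457.41, 418.16, -1.77], np.float64(0.061)), ([464.23, 417.84, -1.74], np.float64(0.2))]
   free h [458.91 418.61  -1.76  28.18]
b [508.723  13.912   1.519] 0.107 each [([508.72, 13.91, 1.52], np.float64(0.107))]
c [509.632 183.597  -4.483] 0.079 each [([508.05, 183.37, -4.49], np.float64(0.081)), ([511.31, 183.35, -4.46], np.float64(0.061))]
   free h [509.73 183.66  -4.48  37.22]
d [608.628 317.173  -4.553] 0.067 each [([607.4, 317.2, -4.56], np.float64(0.049)), ([609.92, 316.76, -4.52], np.float64(0.07))]
   free h [609.26 317.86  -4.56  38.19]
rail [6.69659e+02 1.85310e+01 3.30000e-02] 0.077
rail [6.71382e+02 1.84680e+01 2.90000e-02] 0.085
brown_bottle [376.0, 218.7, 22.3, 16.5] [ 541. -114.   30.]
black_stamp [232.8, 246.4, 11.8, 13.2] [454. 306.  30.]
end_stop [267.7, 177.2, 6.2, 31.6] [663. 208.  30.]
end_cap [268.0, 177.5, 6.4, 28.0] [663. 207.  30.]
```

View overlays.

View pics/top1.png

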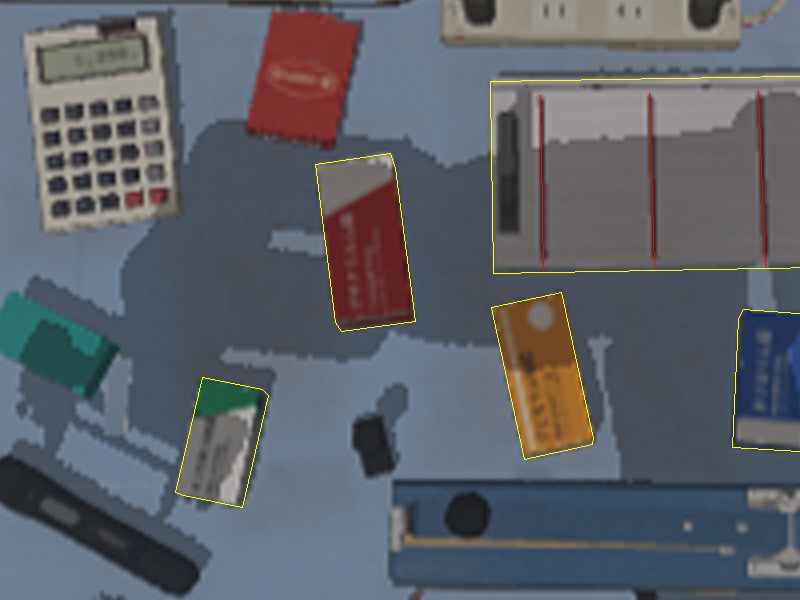

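View pics/top2.png

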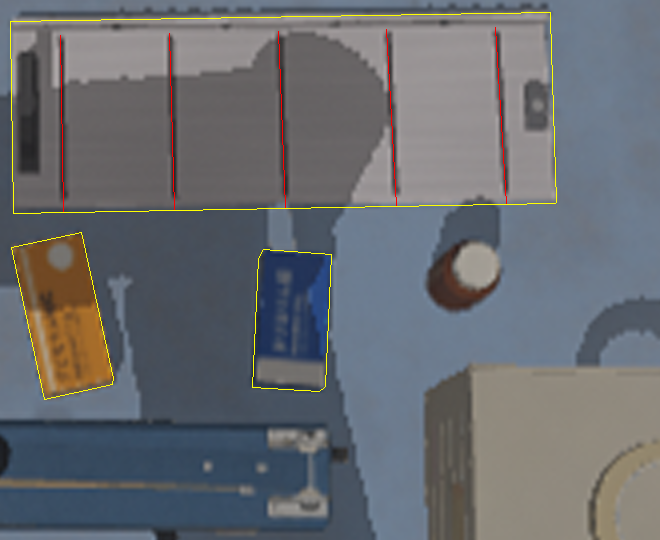

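View pics/side1.png

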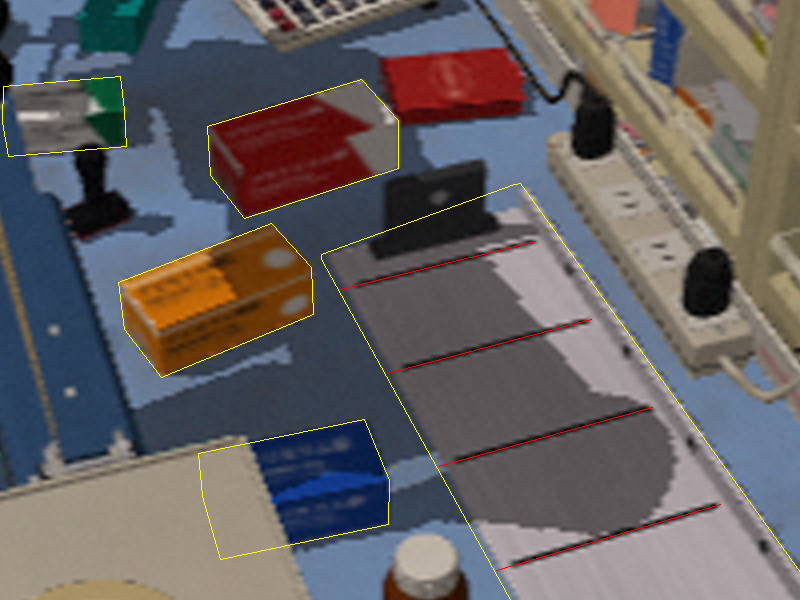

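The overlays sit on the printed edges of all four cartons. In crop top2, the modelled bay lines fall on the black lines at columns 62, 170, 280, 390 and 500. The fitted heights (28, 37 and 38 mm) agree with the text within about 4 mm. The end stop is at +y, so carton_a goes to rail y = +126. The white/green carton_a has its outline at crop top1 (222,440), and the turquoise look-alike is at (55,345).

```bash
cat >g.py <<'E'
# usage: g.py x y z yaw(tool y, deg): prints turn units, then tool-axis shift units after the turn
import sys,numpy as np
from workcell import ctrl
from scipy.spatial.transform import Rotation as R
o=ctrl.get_obs();M=R.from_rotvec(o["orientation"]).as_matrix()
ya=np.degrees(np.arctan2(M[1,1],M[0,1]))
for a in sys.argv[1:]:
    x,y,z,t=map(float,a.split(","))
    tr=-((t-ya+180)%360-180)
    N=M@R.from_euler("z",tr,degrees=True).as_matrix()
    d=np.array([x,y,z])-o["ee_pos"]
    print(a,"turn",round(tr/5,2),"shift",np.round(N.T@d/25,2))
print(np.round(o["ee_pos"],1),"yaw",round(ya,1),"t",round(o["t"],1),"w",round(o["width"],1),"F",round(o["grasp_force"],1),np.round(o["ft_force"],1),"z",np.round(M[:,2],3))
E
python3 g.py 457.4,418.2,100,78.6
```

```text
457.4,418.2,100,78.6 turn -2.94 shift [-8.28 -4.17  4.91]
[275.1 561.2 222.7] yaw 63.9 t 1.5 w 87.5 F 0.0 [-0.3  0.4 -0.3] z [ 0.  0. -1.]
```

Request:
move_arm:
  steps:
    - [[0,0,0],-0.98,0]
    - [[0,0,0],-0.98,0]
    - [[0,0,0],-0.98,0]
    - [[-0.83,-0.42,0.49],0,0]
    - [[-0.83,-0.42,0.49],0,0]
    - [[-0.83,-0.42,0.49],0,0]
    - [[-0.83,-0.42,0.49],0,0]
    - [[-0.83,-0.42,0.49],0,0]
    - [[-0.83,-0.42,0.49],0,0]
    - [[-0.83,-0.42,0.49],0,0]
    - [[-0.83,-0.42,0.49],0,0]
    - [[-0.83,-0.42,0.49],0,0]
    - [[-0.83,-0.42,0.49],0,0]
    - [[0,0,0],0,0]
    - [[0,0,0],0,0]

```text
t: 2.75
ee_pos: [458.0, 416.2, 99.4]
orientation: [-0.316, -3.124, 0.002]
ft_force: [0.2, -0.5, 0.9]
width: 88.2
grasp_force: 0.0
```

```bash
python3 g.py 457.4,418.2,6,78.6; python3 - <<'E'
from h import *
for n in("top","side"):
    d=look(n)
cv2.imwrite("pics/chk.png",np.hstack([cv2.resize(V["top"]["image"][180:290,130:250,::-1],(400,367)),cv2.resize(V["side"]["image"][100:210,160:280,::-1],(400,367))]))
E
```

```text
457.4,418.2,6,78.6 turn -0.03 shift [0.04 0.08 3.74]
[458.  416.2  99.4] yaw 78.5 t 2.8 w 88.2 F 0.0 [ 0.2 -0.5  0.9] z [-0.001 -0.001 -1.   ]
```

View pics/chk.png

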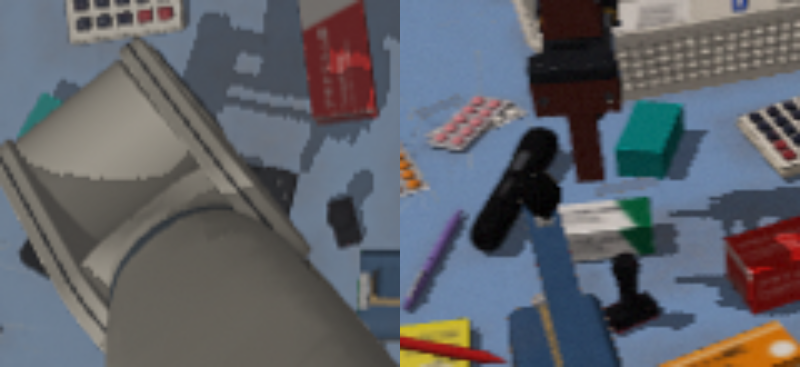

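Side half of the crop: the open fingers hang above and behind the white/green carton at (605,228), and the turquoise one is at (650,140). That is the right carton, so I go down.

Request:
move_arm:
  steps:
    - [[0.04,0.08,0.7],0,0]
    - [[0,0,0.7],0,0]
    - [[0,0,0.7],0,0]
    - [[0,0,0.7],0,0]
    - [[0,0,0.6],0,0]
    - [[0,0,0.32],0,0]
    - [[0,0,0],0,0]
    - [[0,0,0],0,1]
    - [[0,0,0],0,1]
    - [[0,0,0],0,1]
    - [[0,0,0],0,1]
    - [[0,0,0],0,1]
    - [[0,0,0],0,1]
    - [[0,0,0],0,1]
    - [[0,0,0],0,1]

```text
t: 4.1
ee_pos: [457.2, 419.4, 7.5]
orientation: [0.312, 3.126, 0.0]
ft_force: [-0.8, -0.9, 2.7]
width: 45.3
grasp_force: 29.7
```

```bash
python3 g.py 665.5,144.5,110,91.9
```

```text
665.5,144.5,110,91.9 turn -2.66 shift [ -7.96 -11.27  -4.1 ]
[457.2 419.4   7.5] yaw 78.6 t 4.1 w 45.3 F 29.7 [-0.8 -0.9  2.7] z [ 0.  0. -1.]
```

Request:
move_arm:
  steps:
    - [[0,0,-0.82],0,1]
    - [[0,0,-0.82],0,1]
    - [[0,0,-0.82],0,1]
    - [[0,0,-0.82],0,1]
    - [[0,0,-0.82],0,1]
    - [[0,0,0],-0.89,1]
    - [[0,0,0],-0.89,1]
    - [[0,0,0],-0.88,1]
    - [[-0.66,-0.94,0],0,1]
    - [[-0.66,-0.94,0],0,1]
    - [[-0.66,-0.94,0],0,1]
    - [[-0.66,-0.94,0],0,1]
    - [[-0.66,-0.94,0],0,1]
    - [[-0.66,-0.94,0],0,1]
    - [[-0.66,-0.94,0],0,1]
    - [[-0.66,-0.94,0],0,1]
    - [[-0.66,-0.94,0],0,1]
    - [[-0.66,-0.94,0],0,1]
    - [[-0.66,-0.94,0],0,1]
    - [[-0.66,-0.94,0],0,1]

```text
t: 5.77
ee_pos: [664.8, 142.7, 109.5]
orientation: [0.051, -3.141, 0.0]
ft_force: [0.1, 0.9, -1.2]
width: 45.2
grasp_force: 29.7
```

```bash
python3 g.py 665.5,144.5,12,91.9
```

```text
665.5,144.5,12,91.9 turn -0.01 shift [-0.03  0.07  3.9 ]
[664.8 142.7 109.5] yaw 91.9 t 5.8 w 45.2 F 29.7 [ 0.1  0.9 -1.2] z [-0. -0. -1.]
```

Request:
move_arm:
  steps:
    - [[-0.03,0.07,0.8],0,1]
    - [[0,0,0.8],0,1]
    - [[0,0,0.8],0,1]
    - [[0,0,0.7],0,1]
    - [[0,0,0.5],0,1]
    - [[0,0,0.3],0,1]
    - [[0,0,0],0,1]
    - [[0,0,0],0,1]
    - [[0,0,0],0,0.2]
    - [[0,0,0],0,0.2]
    - [[0,0,0],0,0.2]
    - [[0,0,0],0,0.2]
    - [[0,0,-0.7],0,0.2]
    - [[0,0,-0.9],0,0.2]
    - [[0,0,-0.9],0,0.2]
    - [[0,0,-0.9],0,0]
    - [[0,0,-0.9],0,0]

```text
t: 7.18
ee_pos: [664.9, 145.8, 120.9]
orientation: [-0.052, 3.141, 0.0]
ft_force: [0.2, 0.2, -0.2]
width: 80.5
grasp_force: 0.0
```

```bash
python3 g.py 607.4,317.2,100,98.7
```

```text
607.4,317.2,100,98.7 turn -1.36 shift [1.23 7.13 0.83]
[664.9 145.8 120.9] yaw 91.9 t 7.2 w 80.5 F 0.0 [ 0.2  0.2 -0.2] z [ 0.  0. -1.]
```

Request:
move_arm:
  steps:
    - [[0,0,0],-0.68,0]
    - [[0,0,0],-0.68,0]
    - [[0.15,0.89,0.1],0,0]
    - [[0.15,0.89,0.1],0,0]
    - [[0.15,0.89,0.1],0,0]
    - [[0.15,0.89,0.1],0,0]
    - [[0.15,0.89,0.1],0,0]
    - [[0.15,0.89,0.1],0,0]
    - [[0.15,0.89,0.1],0,0]
    - [[0.15,0.89,0.1],0,0]
    - [[0,0,0],0,0]
    - [[0,0,0],0,0]

```text
t: 8.18
ee_pos: [607.9, 318.1, 99.7]
orientation: [0.241, -3.132, 0.0]
ft_force: [0.2, -0.6, 0.5]
width: 87.9
grasp_force: 0.0
```

```bash
python3 g.py 607.4,317.2,7,98.7; python3 - <<'E'
from h import *
look("top");x,y=665.5,144.5
for b in cams.cut_out("top","carton_a"):
    print(np.round(b["rect"]),round(float(b["p"]),2))
    if abs(b["rect"][0]-294)<9 and abs(b["rect"][1]-178)<12: print(fit(lambda p:place(box(45,85,4,34),*p),{"top":b["pixels"].astype(float)},[x,y,-1.54]))
cv2.imwrite("pics/a1.png",cv2.resize(V["top"]["image"][140:240,180:420,::-1],(768,320)))
E
```

```text
607.4,317.2,7,98.7 turn 0.02 shift [ 0.03 -0.03  3.71]
[607.9 318.1  99.7] yaw 98.8 t 8.2 w 87.9 F 0.0 [ 0.2 -0.6  0.5] z [-0. -0. -1.]
[288. 177.  15.  32.] 0.85
(array([666.17062131, 145.95554627,  -1.52601034]), np.float64(0.08032499008683114))
[152. 220.  36.  28.] 0.78
[332. 232.  22.  36.] 0.6
```

View pics/a1.png

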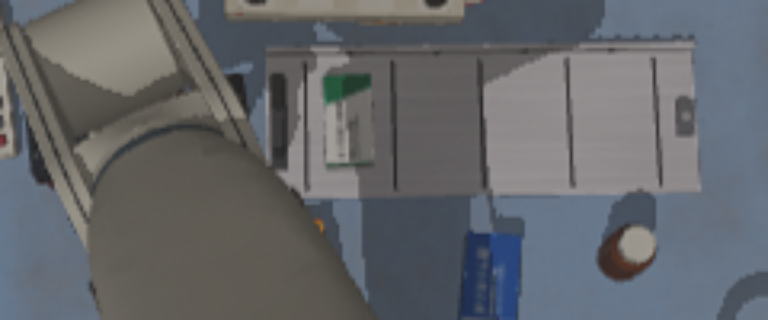

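carton_a sits square in the first bay, at crop (349,120). The fit gives (666.2,146.0) against a target of (665.5,144.5). Next is carton_d.

Request:
move_arm:
  steps:
    - [[0.03,-0.03,0.8],0,0]
    - [[0,0,0.8],0,0]
    - [[0,0,0.8],0,0]
    - [[0,0,0.7],0,0]
    - [[0,0,0.4],0,0]
    - [[0,0,0.2],0,0]
    - [[0,0,0],0,0]
    - [[0,0,0],0,1]
    - [[0,0,0],0,1]
    - [[0,0,0],0,1]
    - [[0,0,0],0,1]
    - [[0,0,0],0,1]
    - [[0,0,0],0,1]
    - [[0,0,-0.85],0,1]
    - [[0,0,-0.85],0,1]
    - [[0,0,-0.85],0,1]
    - [[0,0,-0.85],0,1]
    - [[0,0,-0.85],0,1]
    - [[0,0,0],0,1]

```text
t: 9.87
ee_pos: [610.2, 317.7, 118.1]
orientation: [-0.238, 3.126, 0.004]
ft_force: [0.6, 0.3, 0.2]
width: 55.5
grasp_force: 30.0
```

```bash
python3 g.py 673.8,-107.4,120,91.9
```

```text
673.8,-107.4,120,91.9 turn 1.36 shift [ -1.98 -17.08  -0.11]
[610.2 317.7 118.1] yaw 98.7 t 9.9 w 55.5 F 30.0 [0.6 0.3 0.2] z [ 0.006  0.003 -1.   ]
```

Request:
move_arm:
  steps:
    - [[0,0,0],0.68,1]
    - [[0,0,0],0.68,1]
    - [[-0.11,-0.95,0],0,1]
    - [[-0.11,-0.95,0],0,1]
    - [[-0.11,-0.95,0],0,1]
    - [[-0.11,-0.95,0],0,1]
    - [[-0.11,-0.95,0],0,1]
    - [[-0.11,-0.95,0],0,1]
    - [[-0.11,-0.95,0],0,1]
    - [[-0.11,-0.95,0],0,1]
    - [[-0.11,-0.95,0],0,1]
    - [[-0.11,-0.95,0],0,1]
    - [[-0.11,-0.95,0],0,1]
    - [[-0.11,-0.95,0],0,1]
    - [[-0.11,-0.95,0],0,1]
    - [[-0.11,-0.95,0],0,1]
    - [[-0.11,-0.95,0],0,1]
    - [[-0.11,-0.95,0],0,1]
    - [[-0.11,-0.95,0],0,1]
    - [[-0.11,-0.93,0],0,1]

```text
t: 11.53
ee_pos: [670.8, -109.9, 112.3]
orientation: [0.052, -3.14, -0.0]
ft_force: [0.3, -0.5, -0.7]
width: 55.7
grasp_force: 30.0
```

```bash
python3 g.py 673.8,-107.4,12,91.9
```

```text
673.8,-107.4,12,91.9 turn -0.0 shift [-0.13  0.1   4.01]
[ 670.8 -109.9  112.3] yaw 91.9 t 11.5 w 55.7 F 30.0 [ 0.3 -0.5 -0.7] z [-0.001  0.    -1.   ]
```

Request:
move_arm:
  steps:
    - [[-0.08,0.05,0.8],0,1]
    - [[0,0,0.8],0,1]
    - [[0,0,0.8],0,1]
    - [[0,0,0.8],0,1]
    - [[0,0,0.4],0,1]
    - [[0,0,0.3],0,1]
    - [[0,0,0],0,1]
    - [[0,0,0],0,1]

```text
t: 12.2
ee_pos: [673.4, -107.4, 15.9]
orientation: [0.052, -3.141, -0.0]
ft_force: [0.7, -0.4, -0.0]
width: 56.0
grasp_force: 30.0
```

```bash
python3 g.py 673.8,-107.4,12,91.9
```

```text
673.8,-107.4,12,91.9 turn -0.0 shift [-0.02 -0.    0.16]
[ 673.4 -107.4   15.9] yaw 91.9 t 12.2 w 56.0 F 30.0 [ 0.7 -0.4 -0. ] z [-0.  0. -1.]
```

Request:
move_arm:
  steps:
    - [[0,0,0.16],0,1]
    - [[0,0,0],0,1]
    - [[0,0,0],0,0.15]
    - [[0,0,0],0,0.15]
    - [[0,0,0],0,0.15]
    - [[0,0,0],0,0.15]
    - [[0,0,-0.6],0,0.15]
    - [[0,0,-0.9],0,0.15]
    - [[0,0,-0.9],0,0.15]
    - [[0,0,-0.9],0,0]
    - [[0,0,-0.9],0,0]
    - [[0,0,0],0,0]

```text
t: 13.2
ee_pos: [676.4, -108.0, 123.2]
orientation: [-0.052, 3.133, -0.003]
ft_force: [1.3, -0.1, 0.3]
width: 87.4
grasp_force: 0.0
```

```bash
python3 g.py 508,183.4,105,102.7
```

```text
508,183.4,105,102.7 turn -2.16 shift [ 4.02 12.85  0.66]
[ 676.4 -108.   123.2] yaw 91.9 t 13.2 w 87.4 F 0.0 [ 1.3 -0.1  0.3] z [ 0.008 -0.002 -1.   ]
```

Request:
move_arm:
  steps:
    - [[0,0,0],-0.72,0]
    - [[0,0,0],-0.72,0]
    - [[0,0,0],-0.72,0]
    - [[0.29,0.92,0.05],0,0]
    - [[0.29,0.92,0.05],0,0]
    - [[0.29,0.92,0.05],0,0]
    - [[0.29,0.92,0.05],0,0]
    - [[0.29,0.92,0.05],0,0]
    - [[0.29,0.92,0.05],0,0]
    - [[0.29,0.92,0.05],0,0]
    - [[0.29,0.92,0.05],0,0]
    - [[0.29,0.92,0.05],0,0]
    - [[0.29,0.92,0.05],0,0]
    - [[0.29,0.92,0.05],0,0]
    - [[0.29,0.92,0.05],0,0]
    - [[0.29,0.92,0.05],0,0]
    - [[0.29,0.92,0.05],0,0]
    - [[0,0,0],0,0]
    - [[0,0,0],0,0]

```text
t: 14.78
ee_pos: [503.1, 185.1, 99.7]
orientation: [-0.351, 3.122, -0.0]
ft_force: [0.5, -1.3, 0.1]
width: 87.7
grasp_force: 0.0
```

```bash
python3 g.py 508,183.4,7,102.7
```

```text
508,183.4,7,102.7 turn 0.02 shift [-0.18 -0.11  3.71]
[503.1 185.1  99.7] yaw 102.8 t 14.8 w 87.7 F 0.0 [ 0.5 -1.3  0.1] z [ 0. -0. -1.]
```

Request:
move_arm:
  steps:
    - [[-0.18,-0.1,0.8],0,0]
    - [[0,0,0.8],0,0]
    - [[0,0,0.8],0,0]
    - [[0,0,0.7],0,0]
    - [[0,0,0.4],0,0]
    - [[0,0,0.2],0,0]
    - [[0,0,0],0,0]
    - [[0,0,0],0,1]
    - [[0,0,0],0,1]
    - [[0,0,0],0,1]
    - [[0,0,0],0,1]
    - [[0,0,0],0,1]
    - [[0,0,0],0,1]

```text
t: 15.87
ee_pos: [508.7, 183.1, 7.3]
orientation: [-0.347, 3.122, 0.0]
ft_force: [0.2, 0.6, 5.0]
width: 52.1
grasp_force: 30.0
```

```bash
python3 g.py 671,-23.4,120,91.9
```

```text
671,-23.4,120,91.9 turn 2.16 shift [-6.22 -8.47 -4.5 ]
[508.7 183.1   7.3] yaw 102.7 t 15.9 w 52.1 F 30.0 [0.2 0.6 5. ] z [ 0.001  0.    -1.   ]
```

Request:
move_arm:
  steps:
    - [[0,0,-0.9],0,1]
    - [[0,0,-0.9],0,1]
    - [[0,0,-0.9],0,1]
    - [[0,0,-0.9],0,1]
    - [[0,0,-0.9],0,1]
    - [[0,0,0],0.72,1]
    - [[0,0,0],0.72,1]
    - [[0,0,0],0.72,1]
    - [[-0.62,-0.85,0],0,1]
    - [[-0.62,-0.85,0],0,1]
    - [[-0.62,-0.85,0],0,1]
    - [[-0.62,-0.85,0],0,1]
    - [[-0.62,-0.85,0],0,1]
    - [[-0.62,-0.85,0],0,1]
    - [[-0.62,-0.85,0],0,1]
    - [[-0.62,-0.85,0],0,1]
    - [[-0.62,-0.85,0],0,1]
    - [[-0.62,-0.85,0],0,1]
    - [[0,0,0],0,1]
    - [[0,0,0],0,1]

```text
t: 17.53
ee_pos: [670.5, -25.3, 119.1]
orientation: [0.049, -3.141, -0.0]
ft_force: [-0.5, 0.2, -0.3]
width: 51.7
grasp_force: 30.0
```

```bash
python3 g.py 671,-23.4,12,91.9
```

```text
671,-23.4,12,91.9 turn -0.03 shift [-0.02  0.08  4.28]
[670.5 -25.3 119.1] yaw 91.8 t 17.5 w 51.7 F 30.0 [-0.5  0.2 -0.3] z [-0.  0. -1.]
```

Request:
move_arm:
  steps:
    - [[-0.02,0.08,0.85],0,1]
    - [[0,0,0.85],0,1]
    - [[0,0,0.85],0,1]
    - [[0,0,0.85],0,1]
    - [[0,0,0.55],0,1]
    - [[0,0,0.3],0,1]
    - [[0,0,0],0,1]
    - [[0,0,0],0,1]
    - [[0,0,0],0,0.2]
    - [[0,0,0],0,0.2]
    - [[0,0,0],0,0.2]
    - [[0,0,0],0,0.2]
    - [[0,0,-0.7],0,0.2]
    - [[0,0,-0.9],0,0.2]
    - [[0,0,-0.9],0,0.2]
    - [[0,0,-0.9],0,0]
    - [[0,0,-0.9],0,0]
    - [[0,0,0],0,0]

```text
t: 19.03
ee_pos: [673.8, -22.5, 125.9]
orientation: [-0.051, 3.133, -0.001]
ft_force: [1.3, 0.1, 0.3]
width: 85.7
grasp_force: 0.0
```

```bash
python3 g.py 523.7,13.1,105,87.1
```

```text
523.7,13.1,105,87.1 turn 0.96 shift [6.08 1.12 0.79]
[673.8 -22.5 125.9] yaw 91.9 t 19.0 w 85.7 F 0.0 [1.3 0.1 0.3] z [ 0.008 -0.    -1.   ]
```

Request:
move_arm:
  steps:
    - [[0,0,0],0.96,0]
    - [[0.75,0.14,0.08],0,0]
    - [[0.75,0.14,0.08],0,0]
    - [[0.75,0.14,0.08],0,0]
    - [[0.75,0.14,0.08],0,0]
    - [[0.75,0.14,0.08],0,0]
    - [[0.75,0.14,0.08],0,0]
    - [[0.75,0.14,0.08],0,0]
    - [[0.75,0.14,0.08],0,0]
    - [[0,0,0],0,0]
    - [[0,0,0],0,0]

```text
t: 19.95
ee_pos: [521.9, 13.4, 104.5]
orientation: [-0.079, -3.14, 0.0]
ft_force: [0.6, -0.6, 0.9]
width: 87.8
grasp_force: 0.0
```

```bash
python3 g.py 523.7,13.1,7,87.1;python3 - <<'E'
from h import *
for n in("top","side"): look(n)
cv2.imwrite("pics/b1.png",np.vstack([cv2.resize(V["top"]["image"][145:275,240:440,::-1],(460,299)),cv2.resize(V["side"]["image"][170:300,220:420,::-1],(460,299))]))
E
```

```text
523.7,13.1,7,87.1 turn 0.0 shift [-0.07 -0.01  3.9 ]
[521.9  13.4 104.5] yaw 87.1 t 19.9 w 87.8 F 0.0 [ 0.6 -0.6  0.9] z [-0. -0. -1.]
```

View pics/b1.png

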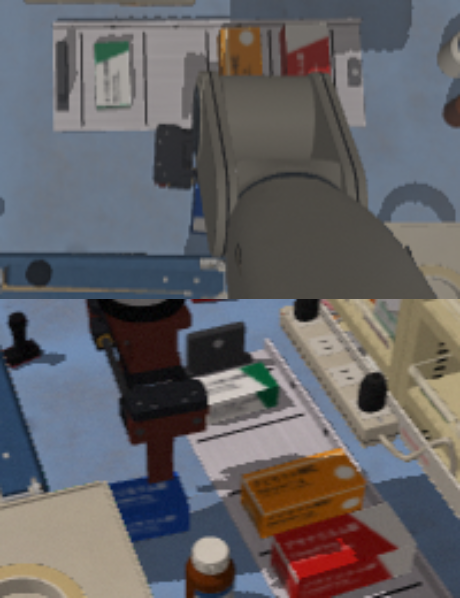

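The crops show a, c and d in their bays, the bottle standing at (210,565), and the gripper over the blue carton. The finger is in front at (158,455). I go down for carton_b.

Request:
move_arm:
  steps:
    - [[-0.07,0,0.8],0,0]
    - [[0,0,0.8],0,0]
    - [[0,0,0.8],0,0]
    - [[0,0,0.7],0,0]
    - [[0,0,0.5],0,0]
    - [[0,0,0.2],0,0]
    - [[0,0,0],0,0]
    - [[0,0,0],0,1]
    - [[0,0,0],0,1]
    - [[0,0,0],0,1]
    - [[0,0,0],0,1]
    - [[0,0,0],0,1]
    - [[0,0,0],0,1]

```text
t: 21.13
ee_pos: [524.5, 13.2, 10.1]
orientation: [0.08, 3.14, 0.0]
ft_force: [-0.9, 0.9, 0.0]
width: 51.6
grasp_force: 0.0
```

```bash
python3 g.py 683.3,61.0,120,91.9
```

```text
683.3,61.0,120,91.9 turn -0.96 shift [-6.42  1.7  -4.39]
[524.5  13.2  10.1] yaw 87.1 t 21.1 w 51.6 F 0.0 [-0.9  0.9  0. ] z [ 0.001 -0.    -1.   ]
```

Request:
move_arm:
  steps:
    - [[0,0,0],0,1]
    - [[0,0,0],0,1]
    - [[0,0,0],0,1]
    - [[0,0,-0.88],0,1]
    - [[0,0,-0.88],0,1]
    - [[0,0,-0.88],0,1]
    - [[0,0,-0.88],0,1]
    - [[0,0,-0.88],0,1]
    - [[0,0,0],-0.96,1]
    - [[-0.8,0.21,0],0,1]
    - [[-0.8,0.21,0],0,1]
    - [[-0.8,0.21,0],0,1]
    - [[-0.8,0.21,0],0,1]
    - [[-0.8,0.21,0],0,1]
    - [[-0.8,0.21,0],0,1]
    - [[-0.8,0.21,0],0,1]
    - [[-0.8,0.21,0],0,1]
    - [[0,0,0],0,1]
    - [[0,0,0],0,1]

```text
t: 22.72
ee_pos: [682.7, 60.6, 118.9]
orientation: [0.052, -3.14, 0.0]
ft_force: [-1.2, 0.7, -0.3]
width: 50.0
grasp_force: 29.9
```

```bash
python3 g.py 683.8,61.0,15,91.9
```

```text
683.8,61.0,15,91.9 turn 0.0 shift [-0.05  0.01  4.16]
[682.7  60.6 118.9] yaw 91.9 t 22.7 w 50.0 F 29.9 [-1.2  0.7 -0.3] z [-0.001 -0.    -1.   ]
```

Request:
move_arm:
  steps:
    - [[-0.04,0.02,0.8],0,1]
    - [[0,0,0.8],0,1]
    - [[0,0,0.8],0,1]
    - [[0,0,0.8],0,1]
    - [[0,0,0.6],0,1]
    - [[0,0,0.36],0,1]
    - [[0,0,0],0,1]
    - [[0,0,0],0,1]
    - [[0,0,0],0,0.2]
    - [[0,0,0],0,0.2]
    - [[0,0,0],0,0.2]
    - [[0,0,0],0,0.2]
    - [[0,0,-0.7],0,0.2]
    - [[0,0,-0.9],0,0.2]
    - [[0,0,-0.9],0,0.2]
    - [[0,0,-0.9],0,0.2]
    - [[0,0,-0.9],0,0.2]

```text
t: 24.13
ee_pos: [683.6, 61.0, 124.4]
orientation: [-0.052, 3.141, 0.0]
ft_force: [0.9, -0.4, -0.7]
width: 70.4
grasp_force: 0.0
```

Request:
move_arm:
  steps:
    - [[0.2,0.8,-0.5],0,0]
    - [[0.2,0.9,-0.5],0,0]
    - [[0.2,0.9,-0.5],0,0]
    - [[0.2,0.9,-0.3],0,0]
    - [[0.4,0.9,0],0,0]
    - [[0.4,0.9,0],0,0]
    - [[0.4,0.9,0],0,0]
    - [[0.4,0.9,0],0,0]
    - [[0.4,0.9,0],0,0]
    - [[0.4,0.9,0],0,0]
    - [[0.4,0.9,0],0,0]
    - [[0.4,0.9,0],0,0]
    - [[0.4,0.9,0],0,0]
    - [[0.4,0.9,0],0,0]
    - [[0.4,0.9,0],0,0]
    - [[0.4,0.9,0],0,0]
    - [[0.4,0.9,0],0,0]
    - [[0.4,0.9,0],0,0]
    - [[0,0,0],0,0]
    - [[0,0,0],0,0]

```text
t: 25.8
ee_pos: [509.9, 458.9, 168.3]
orientation: [-0.055, 3.141, -0.0]
ft_force: [0.0, 0.4, -0.2]
width: 88.0
grasp_force: 0.0
```

```bash
cat >f.py <<'E'
from h import *
for n in("top","side"): look(n)
X,Y,A=669.66,18.53,.033
mk={n:cams.cut_out(n,"carton_a") for n in V}
ov={n:cv2.resize(V[n]["image"][:,:,::-1],None,fx=4,fy=4,interpolation=cv2.INTER_CUBIC) for n in V}
for k,yb in zip("abcd",(126,42,-42,-126)):
    w,l,h=DIM[k];x,y=X-yb*np.sin(A),Y+yb*np.cos(A)
    for n in V:
        c=proj(n,[[x,y,4+h/2]])[0]
        for b in mk[n]:
            if np.hypot(*(np.array(b["rect"][:2])-c))<9:
                p,f=fit(lambda p:place(box(w,l,4,4+h),*p),{n:b["pixels"].astype(float)},[x,y,A-np.pi/2])
                dx,dy=p[0]-X,p[1]-Y
                print(k,n,"rail xy",np.round([dx*np.cos(A)+dy*np.sin(A),-dx*np.sin(A)+dy*np.cos(A)-yb],1),"yaw err",round(p[2]+np.pi/2-A,3),round(f,3))
        hh=cv2.convexHull(proj(n,place(box(w,l,4,4+h),x,y,A-np.pi/2)).astype(np.float32))[:,0];cv2.polylines(ov[n],[np.round((hh+.5)*4).astype(int)],True,(0,255,255),1)
for t in("brown_bottle","black_stamp"):
    print(t,[np.round(b["rect"],1).tolist() for b in cams.cut_out("top",t)[:2]])
cv2.imwrite("pics/f.png",np.vstack([ov["top"][600:1000,1040:1640][::1],]));cv2.imwrite("pics/fs.png",ov["side"][620:1220,1000:1700])
E
python3 f.py;python3 g.py 0,0,0,0
```

```text
a top rail xy [0.1 1.3] yaw err 0.02 0.12
a side rail xy [2.6 2.1] yaw err 0.017 0.078
b top rail xy [-0.4  0.6] yaw err -0.033 0.061
b side rail xy [1.7 4.2] yaw err 0.075 0.116
c top rail xy [0.7 1.6] yaw err 0.003 0.077
c side rail xy [2.6 1.3] yaw err 0.002 0.086
d top rail xy [0.3 0.2] yaw err -0.01 0.081
d side rail xy [ 2.6 -0.3] yaw err 0.039 0.077
brown_bottle [[375.6, 219.4, 20.5, 13.9]]
black_stamp [[232.8, 245.1, 14.4, 16.2]]
0,0,0,0 turn 18.36 shift [-18.28 -20.45   6.73]
[511.2 457.  168.2] yaw 91.8 t 26.1 w 87.5 F 0.0 [ 1.  -0.  -0.2] z [-0. -0. -1.]
```

View pics/f.png

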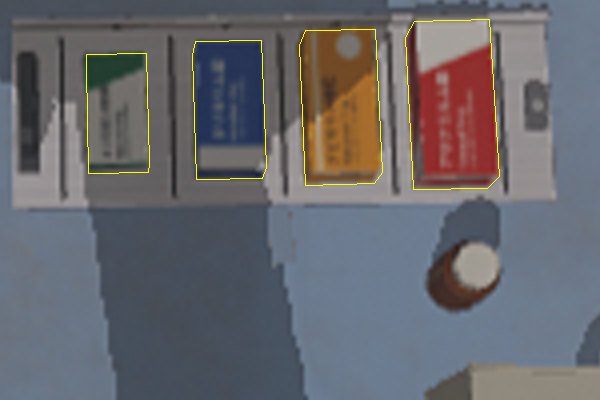

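View pics/fs.png

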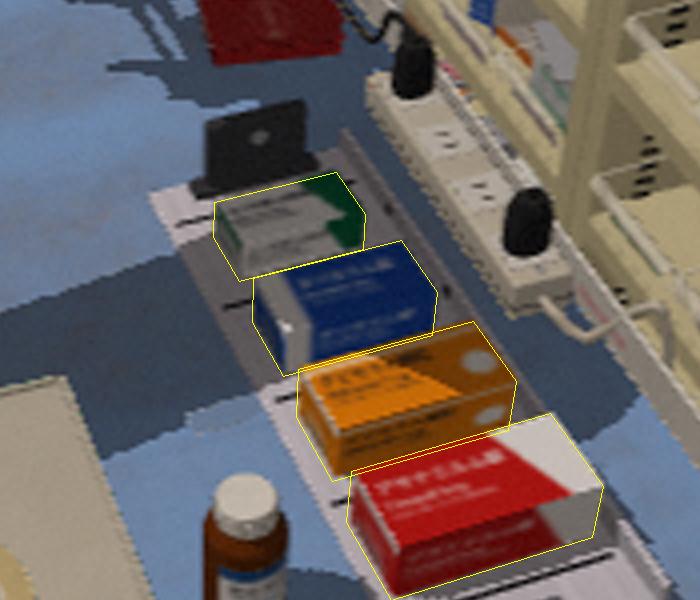

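In both views the four cartons lie in their target outlines: top view columns 117, 230, 341 and 455, running from the end stop to the cap. They are flat, and the bottle and stamp have not moved. I'm handing the job in.

```bash
python3 -c "
from workcell import ctrl;print(ctrl.close_job())"
```

```text
the job is handed in; nothing more can be done
None
```

I lined up cartons a, b, c and d in order from the end stop, each within about 5 mm and 0.08 rad of its bay's centre and square in both camera views; the bottle and stamp were left in place, and the job was handed in at about 26 s, with no verdict returned.

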